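# Unclip the shrouded padlock from the bench rail

## Task

On the locksmith's bench three padlocks stand in a rail, each held by a sprung catch. Pull the shrouded one (the one with two square shoulders rising beside its shackle) straight up off the rail, and set it down, standing upright, in the middle of the cork mat and let go of it; do not drop it. Leave the other two padlocks in the rail and the jar and screwdriver where they are.

Things in the scene. Friction and masses are not known exactly. Their poses are not given: they have to be found in the camera images.
- shrouded_mid (a point): Centre of the padlock to move, 42 mm above its underside. Steel, 46 mm wide (y), 22 thick (x, across the rail), body 58 tall with two square shoulders up to 84 mm, 11 mm wide, at its ends and a low shackle between. Flat broad faces to grip 19 to 84 mm above the underside; below, at 5.5 to 19 mm, a 5 mm deep groove holds the catch. 0.3 to 0.6 kg. In any of the rail's 3 places.
- tallbow_mid (a point): Bystander padlock with a plain bare shackle, 26 mm high over the body; same 46 x 22 x 58 mm body. Point half-way up the body, 29 mm above its underside. Stays in the rail.
- lowbow_mid (a point): Bystander padlock with a plain bare low shackle, 14 mm high over the body; same 46 x 22 x 58 mm body. Point half-way up the body, 29 mm above its underside. Stays in the rail.
- rail: Fixed channel rail, 300 mm along y, 85 wide; origin at the centre of its underside. Places at y = -85, 0, 85 mm; padlocks stand on its floor, 10 mm above the origin, with 1 to 2 mm play. Walls reach 26 mm, catch housings (+x side) 30 mm above the origin. A sprung roller pokes 3 mm into each padlock's groove; a pull straight up of 15 to 25 N frees it within 20 mm.
- mat: Cork mat 140 x 140 mm, 6 mm thick, fixed to the bench; origin at the centre of its underside, z up. The padlock goes here.
- jar_mid (a point): Bystander: glass jar with pens, 76 mm across, 90 mm high (pens to 125 mm); point on its axis 45 mm up.
- driver_grip (a point): Bystander: screwdriver lying on the bench; point on its handle.

How it is judged:
By the outcome, as a careful person would: the job done as asked, in the order asked, and still so for the second after the job is handed in, with the robot touching nothing.
It also fails if it takes over 40 s, if anything falls off the work surface, if the arm or the gripper's body presses on something with over 40 N, if the wrist force passes 120 N, or if a joint passes its speed limit or range.

## Robot

A 6-joint arm with a two-finger parallel gripper is mounted at the origin on the work surface. World frame = base frame: x ahead of the robot, y to its left, z up, the work surface at z = 0. Lengths are in m, angles in rad, forces in N, time in s.
With the tool pointing down it reaches from about 0.375 to 0.9 m from the base axis. Payload 3.1 kg.
Tool frame: the origin (TCP) lies midway between the tips of the shut fingers; the grasp point (between the pads) lies 19 mm behind it; x points along the fingers, y is the direction in which the jaws open and shut, and the axes are right-handed (so a half turn about x gives the same grasp; the last joint's range is limited). The gripper opens to 87 mm and grips with 3 to 60 N. Pads are 19 mm wide; open, the fingers measure 117 mm over their backs; the gripper's body (75 mm by 190 mm) begins 51 mm behind the grasp point.
Start: joints at [-1.369, 0.527, 1.433, -0, 1.181, -0.178], TCP at [0.232, -0.58, 0.223] pointing down, gripper open.
Joint ranges: [-3.08, 3.08], [-0.75, 2.2], [0.22, 2.44], [-1.43, 4.57], [0, 2.65], [-2.85, 2.85]. Speed limits (rad/s): [2.79, 2.79, 3.14, 3.14, 3.14, 3.14].

## Interface

Orientations are given as a unit quaternion [x, y, z, w].
In Python, from rig import get_obs, imaging, robot gives the robot as it stands.
- The arm moves only by the shell command python3 -m inch 'ROWS' [FORCE]. ROWS is JSON, a list of rows, each a list of 3 entries, a list of its own where there are three numbers: the finger opening in mm, from 0 to 87, then the shift along the tool's x, y, z in mm, then the turn, a rotation vector about the tool's x, y, z in degrees. In form: [[grip, [dx, dy, dz], [wx, wy, wz]], ...]. A call has 1 to 12 rows; each row shifts and turns the pose as measured when the row begins, along the tool's axes as they then stand; what a row does not reach is not made up. A row lasts 1/8 s, in which the tool goes at most 62.5 mm and 10.7 degrees, less where a joint would pass 70% of its speed; a pose out of reach is approached as far as the arm can. A call with a gripper value outside its range is refused whole. The fingers move at their own pace and stop on an object; FORCE is the grip in N (left out, the last holds). Time passes only in rows, so rows that do not move let the fingers close. It gives the time, the measured TCP pose, the force and the opening at its end, in the units of the state.
- get_obs(): the state, without advancing time (a new reading comes with each control period).
- imaging.camera(name): name is "scene" or "top" or "wrist"; returns the picture (480x640x3 uint8, red, green, blue); there is no depth.
- imaging.camera_params(name): a dict with "camera_matrix" (3x3 intrinsics, pixels), "k1" (the pictures are not rectified: a ray, as slopes to the right and down, at radius r is drawn at 1 + k1 r^2 times it, then the intrinsics apply), "xyz" and "rotation" of the camera in the world. Camera axes: x right, y down, z forward; pixel columns grow to the right and rows downward; lengths in m; the calibration is good to about 2 mm. A picture is of the moment at which its call begins: read the wrist's pose just before it. camera_params takes no time and is no camera call; for the wrist camera it gives the pose at the moment of the call.
- robot.hand_in(): hands the job in, once; it reports no verdict.
Trained networks look in the newest picture that a camera, given by its name, has taken for a name from the list of things; names that differ only in an ending like _2 or _b are one class to them, and where a whole thing is asked for, a point or a joint stands for the part that bears it (a point fixed in the world has none). Each returns a list of dicts, best first, with "confidence" (0 to 1); they miss things now and then, are a little off and sometimes report something else, mostly with a low value. They report only what shows in the picture. A call takes as long as a camera call.
- imaging.cut_out(camera, target): "pixels" (480x640 bool, what is visible of it) and "box" ([centre column, centre row, width, height] in pixels, round what is visible of it).
- imaging.tip_of(camera, target): "pixel" ([column, row] in pixels: a listed point, or the origin of a listed thing).
The state is a dict: "time": time; "q": joint angles; "joint_velocities": joint speeds; "joint_torque": joint torques, N m; "position": TCP position; "tool_rot": TCP orientation; "ft_force": force on the tool from outside, world axes, zero at the start; "moment": the same for the moment, N m; "grip_width": finger opening in m.
Only numpy, scipy, OpenCV 4.12 (cv2) and the standard library are available. Lean on these libraries where they do the work, as an engineer would, in place of code of your own. Each camera call takes 0.05 s, during which the arm holds its last target. There are 200 camera calls.

## Working session

There is one attempt and no reset: what is moved stays moved. The work goes in short steps, Python scripts to look and compute and a shell command to move; the robot and the scene stay as the last step left them, time stands still between calls to the robot, and variables do not carry over. Pictures are saved under pics/ and viewed, about 8 in all and at most 12, crops included, and the job is handed in when it is done.

```bash
ls; mkdir -p pics
cat > h.py <<'E'
import numpy as np, cv2
from rig import get_obs, imaging, robot
def ray(cam,px,P=None):
    P=P or imaging.camera_params(cam); K=np.array(P["camera_matrix"]); k=P["k1"]
    d=np.array([(px[0]-K[0,2])/K[0,0],(px[1]-K[1,2])/K[1,1]]); s=d.copy()
    for _ in range(30): s=d/(1+k*(s@s))
    R=np.array(P["rotation"]); R=R if R.shape==(3,3) else __import__('scipy.spatial.transform',fromlist=['Rotation']).Rotation.from_quat(R).as_matrix()
    return np.array(P["xyz"]),R@np.array([s[0],s[1],1])
def atz(cam,px,z,P=None):
    o,d=ray(cam,px,P); return o+d*(z-o[2])/d[2]
def tri(rs):
    A=np.zeros((3,3));b=np.zeros(3)
    for o,d in rs:
        d=d/np.linalg.norm(d);M=np.eye(3)-np.outer(d,d);A+=M;b+=M@o
    p=np.linalg.solve(A,b); return p,[np.linalg.norm(np.cross(p-o,d/np.linalg.norm(d))) for o,d in rs]
E
python3 - <<'E'
from h import *
np.set_printoptions(precision=4,suppress=True)
o=get_obs();print(o["position"],o["tool_rot"],o["time"])
Z=dict(shrouded_mid=.052,tallbow_mid=.039,lowbow_mid=.039,rail=0,mat=0,jar_mid=.045,driver_grip=.012)
R={}
for c in("scene","top","wrist"):
    im=imaging.camera(c);cv2.imwrite(f"pics/{c}0.png",im[:,:,::-1])
    P=imaging.camera_params(c);print(c,P["xyz"])
    for n,z in Z.items():
        for r in imaging.tip_of(c,n)[:2]:
            p=r["pixel"];print(c,n,round(r["confidence"],2),np.round(p),atz(c,p,z,P))
            if r["confidence"]>.5:R.setdefault(n,{}).setdefault(c,ray(c,p,P))
for n in R:
    if len(R[n])>1:print(n,list(R[n]),tri(list(R[n].values())))
a=cv2.imread("pics/scene0.png");b=cv2.imread("pics/top0.png")
cv2.imwrite("pics/both.png",cv2.resize(np.vstack([a,b]),None,fx=.62,fy=.62))
E
```

```text
pics
[ 0.2316 -0.5797  0.2215] [-0.6944 -0.1343  0.6944 -0.1327] 0.0
scene [1.1366 0.129  0.9875]
scene shrouded_mid 0.94 [416. 222.] [0.5168 0.1979 0.052 ]
scene tallbow_mid 0.57 [460. 227.] [0.5045 0.2824 0.039 ]
scene tallbow_mid 0.52 [166. 223.] [ 0.5903 -0.2711  0.039 ]
scene lowbow_mid 0.56 [372. 227.] [0.5327 0.1167 0.039 ]
scene rail 0.64 [416. 242.] [0.5273 0.2048 0.    ]
scene mat 0.6 [164. 224.] [ 0.5715 -0.2896  0.    ]
scene jar_mid 0.88 [339. 329.] [0.748  0.0887 0.045 ]
scene jar_mid 0.6 [418. 222.] [0.5106 0.2005 0.045 ]
scene driver_grip 0.63 [203. 338.] [ 0.794  -0.1454  0.012 ]
top [0.4644 0.0203 0.8975]
top shrouded_mid 0.73 [212. 296.] [0.515  0.1996 0.052 ]
top shrouded_mid 0.43 [172. 304.] [0.502  0.2742 0.052 ]
top tallbow_mid 0.84 [169. 305.] [0.5007 0.2832 0.039 ]
top lowbow_mid 0.9 [257. 289.] [0.5286 0.116  0.039 ]
top rail 0.63 [220. 296.] [0.5193 0.193  0.    ]
top mat 0.59 [458. 265.] [ 0.5729 -0.2915  0.    ]
top jar_mid 0.92 [271. 177.] [0.7511 0.0876 0.045 ]
top driver_grip 0.56 [385. 166.] [ 0.7838 -0.148   0.012 ]
wrist [ 0.3051 -0.5509  0.3852]
sh
[... 230 characters left out ...]
), np.float64(0.0007374188550583101)])
lowbow_mid ['scene', 'top'] (array([0.529 , 0.1167, 0.0331]), [np.float64(7.717056573770051e-06), np.float64(7.717056573770412e-06)])
rail ['scene', 'top'] (array([ 0.5194,  0.201 , -0.0149]), [np.float64(0.005039367903027156), np.float64(0.005039367903027247)])
mat ['scene', 'top'] (array([ 0.5725, -0.2898,  0.0019]), [np.float64(0.0009756081953230884), np.float64(0.0009756081953232112)])
jar_mid ['scene', 'top'] (array([0.7497, 0.0881, 0.0488]), [np.float64(0.0008043482836548322), np.float64(0.0008043482836548319)])
driver_grip ['scene', 'top'] (array([ 0.7889, -0.1501, -0.0026]), [np.float64(0.0006202077517117233), np.float64(0.0006202077517116357)])
```

View pics/both.png

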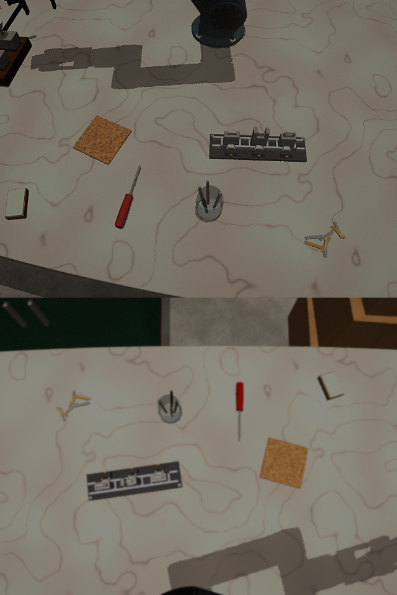

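```bash
cat >> h.py <<'E'
from scipy.spatial.transform import Rotation as Ro
def goal(p,ydir):
    o=get_obs();R=Ro.from_quat(o["tool_rot"]).as_matrix()
    y=np.array([*ydir,0.]);y/=np.linalg.norm(y)
    if y@R[:,1]<0:y=-y
    x=np.array([0,0,-1.]);T=np.stack([x,y,np.cross(x,y)],1)
    print("t",o["time"],"tcp",np.round(o["position"],4),"F",np.round(o["ft_force"],1),"w",round(o["grip_width"],4))
    print("shift mm",np.round(R.T@(np.array(p)-o["position"])*1000,1),"turn deg",np.round(Ro.from_matrix(R.T@T).as_rotvec(degrees=True),2))
    print("shift after turn",np.round(T.T@(np.array(p)-o["position"])*1000,1))
E
python3 - <<'E'
from h import *
o=get_obs();print(np.round(Ro.from_quat(o["tool_rot"]).as_matrix(),3))
goal([.515,.2,.22],(np.cos(.165),np.sin(.165)))
a=cv2.imread("pics/top0.png")[440-200:340,130:310];b=cv2.imread("pics/scene0.png")[185:275,325:505]
cv2.imwrite("pics/crop.png",cv2.resize(np.vstack([a,b]),None,fx=3,fy=3,interpolation=cv2.INTER_CUBIC))
E
```

```text
[[ 0.     0.371 -0.929]
 [ 0.    -0.929 -0.371]
 [-1.    -0.    -0.   ]]
t 1.2 tcp [ 0.2317 -0.5804  0.2225] F [-0.5  0.7 -0.4] w 0.087
shift mm [   2.6 -619.8 -552.4] turn deg [-77.69  -0.     0.  ]
shift after turn [   2.5  407.6 -723.3]
```

View pics/crop.png

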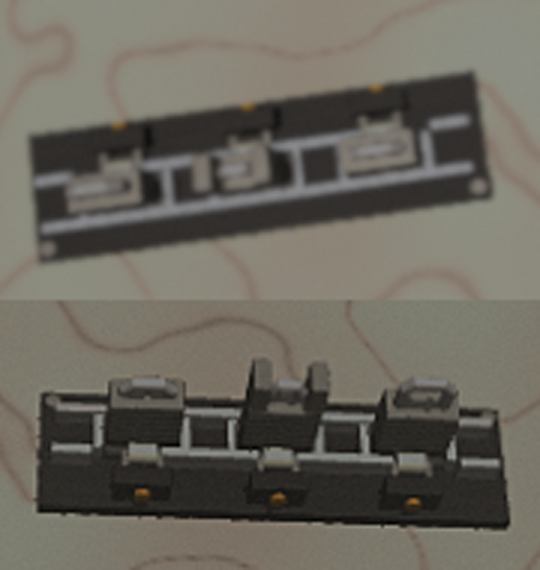

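```bash
python3 -m inch '[[87,[0,-6,-60],[-5,0,0]],[87,[0,-6,-60],[-6,0,0]],[87,[0,-6,-60],[-6,0,0]],[87,[0,-6,-60],[-6,0,0]],[87,[0,-6,-60],[-6,0,0]],[87,[0,-6,-60],[-6,0,0]],[87,[0,-6,-60],[-6,0,0]],[87,[0,-6,-60],[-6,0,0]],[87,[0,-6,-60],[-6,0,0]],[87,[0,-6,-60],[-6,0,0]]]'; python3 -c "
from h import *
goal([.515,.2,.22],(np.cos(.165),np.sin(.165)))"
```

```text
time: 2.45
position: [0.5802, -0.1086, 0.2213]
tool_rot: [0.533, 0.46, -0.533, 0.468]
ft_force: [1.1, 0.4, -0.0]
grip_width: 0.0871
t 2.45 tcp [ 0.5802 -0.1086  0.2213] F [ 1.1  0.4 -0. ] w 0.0871
shift mm [  -1.7 -107.  -296.6] turn deg [-17.36   0.47  -0.43]
shift after turn [   1.3  -13.6 -315.1]
```

```bash
python3 -m inch '[[87,[0,-20,-58],[-5,0,0]],[87,[0,-20,-56],[-5,0,0]],[87,[0,-20,-58],[-5,0,0]],[87,[0,-5,-60],[-2,0,0]],[87,[0,0,-50],[0,0,0]],[87,[0,0,0],[0,0,0]]]'
python3 - <<'E'
from h import *
np.set_printoptions(precision=4,suppress=True)
goal([.515,.2,.22],(np.cos(.165),np.sin(.165)))
im=imaging.camera("wrist");P=imaging.camera_params("wrist");cv2.imwrite("pics/w1.png",im[:,:,::-1])
print(P["xyz"])
for n,z in dict(shrouded_mid=.052,tallbow_mid=.039,lowbow_mid=.039,rail=0).items():
    for r in imaging.tip_of("wrist",n)[:2]: print(n,round(r["confidence"],2),np.round(r["pixel"]),atz("wrist",r["pixel"],z,P))
E
```

```text
time: 3.2
position: [0.5058, 0.1854, 0.2192]
tool_rot: [0.455, 0.537, -0.453, 0.547]
ft_force: [0.2, -0.7, -0.2]
grip_width: 0.0867
t 3.2 tcp [0.5058 0.1854 0.2192] F [ 0.2 -0.7 -0.2] w 0.0867
shift mm [ -0.8  11.6 -12.7] turn deg [ 0.62  0.53 -0.67]
shift after turn [ -0.8  11.4 -12.9]
[0.4906 0.2633 0.3809]
shrouded_mid 0.61 [331. 207.] [0.5157 0.196  0.052 ]
tallbow_mid 0.6 [337. 108.] [0.5057 0.2838 0.039 ]
lowbow_mid 0.88 [328. 279.] [0.5277 0.118  0.039 ]
rail 0.78 [332. 196.] [0.5188 0.1968 0.    ]
```

View pics/w1.png

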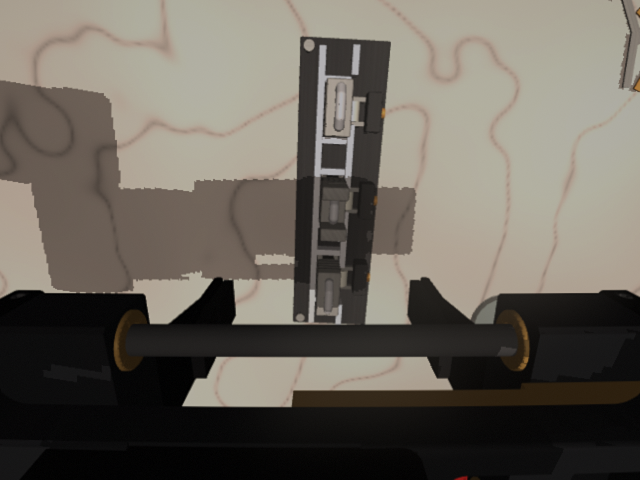

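Run:
```python
from h import *
P=imaging.camera_params("wrist")
for z in(0.01,.026):
  w=[atz("wrist",p,z,P) for p in((302,38),(293,322),(390,42),(365,324))]
  print(z,np.round(w,3).tolist())
  for i in(0,2):
    d=w[i]-w[i+1];print("yaw",np.degrees(np.arctan2(-d[0],d[1])))
im=cv2.imread("pics/w1.png")[150:300,270:420];cv2.imwrite("pics/w1c.png",cv2.resize(im,None,fx=4,fy=4,interpolation=cv2.INTER_CUBIC))
goal([.5155,.198,.15],(np.cos(.165),np.sin(.165)))
```

```text
0.01 [[0.465, 0.338, 0.01], [0.5, 0.041, 0.01], [0.547, 0.349, 0.01], [0.584, 0.052, 0.01]]
yaw 6.726525404271277
yaw 7.182361535514037
0.026 [[0.466, 0.335, 0.026], [0.5, 0.051, 0.026], [0.545, 0.345, 0.026], [0.58, 0.061, 0.026]]
yaw 6.726525404271274
yaw 7.182361535514045
t 3.45 tcp [0.5076 0.1809 0.219 ] F [-0.  -0.5 -0.4] w 0.0873
shift mm [ 69.    9.9 -16.2] turn deg [ 0.21  0.59 -0.67]
shift after turn [ 69.   10.6 -15.5]
```

View pics/w1c.png

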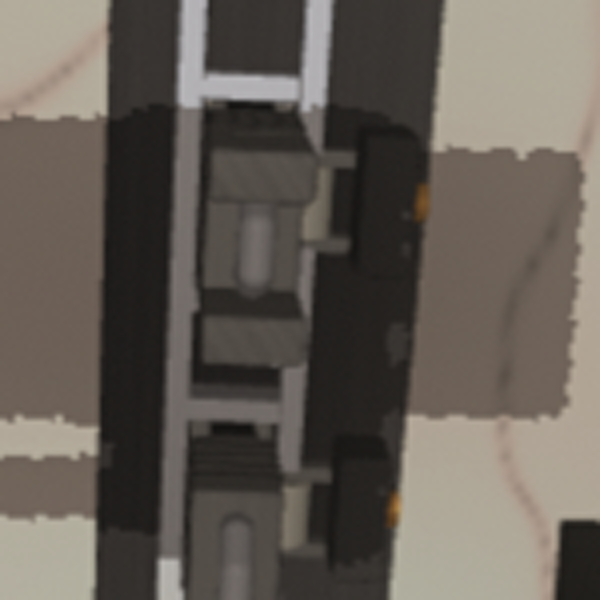

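```bash
python3 -m inch '[[87,[20,6,-8],[0,0,0]],[87,[10,4,-6],[0,0.5,-0.6]],[87,[0,0,0],[0,0,0]],[87,[0,0,0],[0,0,0]]]'
python3 - <<'E'
from h import *
np.set_printoptions(precision=4,suppress=True)
w=[atz("top",(130+x/3,240+y/3),.008) for x,y in((30,135),(475,72),(42,262),(490,195))]
print(np.round(w,3).tolist(), np.mean(w,0))
for i in(0,2):
    d=w[i]-w[i+1];print("top yaw",np.degrees(np.arctan2(-d[0],d[1])))
print(get_obs()["position"]);P=imaging.camera_params("wrist")
im=imaging.camera("wrist");cv2.imwrite("pics/w2.png",im[:,:,::-1])
print(get_obs()["position"],get_obs()["position"],P["xyz"])
for n,z in dict(shrouded_mid=.052,tallbow_mid=.039,lowbow_mid=.039,rail=0).items():
    for r in imaging.tip_of("wrist",n)[:2]: print(n,round(r["confidence"],2),np.round(r["pixel"]),atz("wrist",r["pixel"],z,P))
goal([.5155,.198,.15],(np.cos(.15),np.sin(.15)))
c=im[100:300,260:460,::-1];cv2.imwrite("pics/w2c.png",cv2.resize(c,None,fx=3,fy=3,interpolation=cv2.INTER_CUBIC))
E
```

```text
time: 3.95
position: [0.5182, 0.192, 0.1889]
tool_rot: [0.458, 0.538, -0.458, 0.54]
ft_force: [-0.8, -0.5, 0.5]
grip_width: 0.0868
[[0.542, 0.353, 0.008], [0.58, 0.057, 0.008], [0.459, 0.342, 0.008], [0.498, 0.047, 0.008]] [0.5199 0.1998 0.008 ]
top yaw 7.233434037164871
top yaw 7.632798437681061
[0.5182 0.192  0.1889]
[0.5182 0.1921 0.189 ] [0.5182 0.1921 0.189 ] [0.5051 0.2706 0.3513]
shrouded_mid 0.9 [320. 219.] [0.5167 0.1989 0.052 ]
tallbow_mid 0.96 [322. 114.] [0.5044 0.2849 0.039 ]
lowbow_mid 0.7 [318. 298.] [0.5274 0.1183 0.039 ]
rail 0.7 [321. 209.] [0.5179 0.1969 0.    ]
t 4.2 tcp [0.5179 0.1926 0.1891] F [0.1 0.1 0.2] w 0.087
shift mm [39.1 -1.6 -5.8] turn deg [ 0.69  0.1  -0.14]
shift after turn [39.1 -1.6 -5.7]
```

View pics/w2c.png

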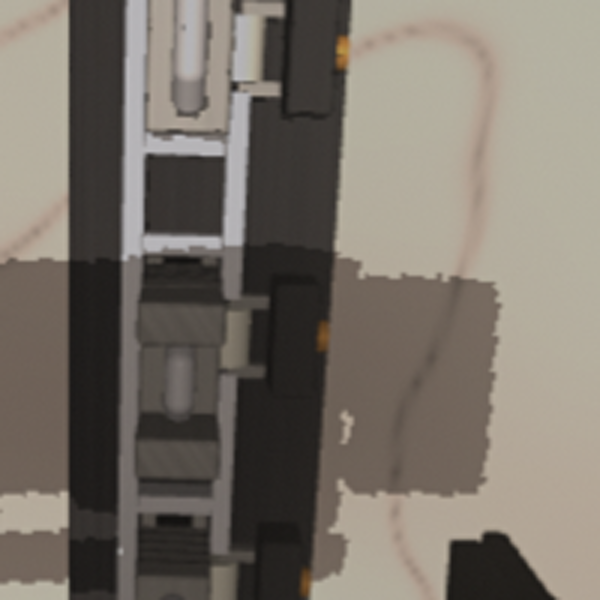

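Run:
```python
from h import *
P=imaging.camera_params("wrist")
a,b=[atz("wrist",p,.094,P) for p in((320,207.3),(319,252.7))];print(a,b,(a+b)/2,np.degrees(np.arctan2(b[0]-a[0],a[1]-b[1])))
y=np.radians(7.6)
goal([.5165,.1985,.037],(np.cos(y),np.sin(y)))
```

```text
[0.51303591 0.21840783 0.094     ] [0.51792237 0.18349634 0.094     ] [0.51547914 0.20095208 0.094     ] 7.967760004482715
t 4.2 tcp [0.5179 0.1926 0.1891] F [0.1 0.1 0.2] w 0.087
shift mm [152.1  -0.8  -6.3] turn deg [ 1.68  0.1  -0.14]
shift after turn [152.1  -0.6  -6. ]
```

```bash
python3 -m inch '[[87,[30,-1,-7],[1.6,0,0]],[87,[30,0,0],[0,0,0]],[87,[20,0,0],[0,0,0]],[87,[0,0,0],[0,0,0]]]'
python3 - <<'E'
from h import *
y=np.radians(7.7)
goal([.516,.2,.037],(np.cos(y),np.sin(y)))
E
```

```text
time: 4.7
position: [0.5176, 0.2001, 0.1094]
tool_rot: [0.467, 0.53, -0.464, 0.535]
ft_force: [0.1, -0.8, -0.2]
grip_width: 0.087
t 4.7 tcp [0.5176 0.2001 0.1094] F [ 0.1 -0.8 -0.2] w 0.087
shift mm [72.4 -2.1 -0.2] turn deg [-0.03  0.09 -0.45]
shift after turn [72.4 -1.6 -0.1]
```

```bash
python3 -m inch '[[87,[25,-1.5,0],[0,0,-0.4]],[87,[25,0,0],[0,0,0]],[87,[15,0,0],[0,0,0]],[87,[6,0,0],[0,0,0]],[87,[0,0,0],[0,0,0]]]'
python3 - <<'E'
from h import *
y=np.radians(7.7)
goal([.516,.2,.037],(np.cos(y),np.sin(y)))
E
```

```text
time: 5.32
position: [0.521, 0.2009, 0.0415]
tool_rot: [0.468, 0.53, -0.463, 0.535]
ft_force: [0.2, 1.3, 1.1]
grip_width: 0.087
t 5.325 tcp [0.521  0.2009 0.0415] F [0.2 1.3 1.1] w 0.087
shift mm [ 4.4 -5.2  0.2] turn deg [ 0.01  0.07 -0.65]
shift after turn [ 4.5 -5.1  0.3]
```

```bash
python3 -m inch '[[87,[3,-5,0],[0,0,-0.7]],[87,[0,0,0],[0,0,0]]]'
python3 - <<'E'
from h import *
y=np.radians(7.7)
goal([.516,.2,.037],(np.cos(y),np.sin(y)))
E
```

```text
time: 5.58
position: [0.5166, 0.2004, 0.0396]
tool_rot: [0.465, 0.532, -0.465, 0.533]
ft_force: [-0.4, -0.3, 0.1]
grip_width: 0.0873
t 5.575 tcp [0.5166 0.2004 0.0396] F [-0.4 -0.3  0.1] w 0.0873
shift mm [ 2.6 -0.7  0.3] turn deg [ 0.02  0.06 -0.03]
shift after turn [ 2.6 -0.7  0.3]
```

Good. Close gradually with full force.

```bash
python3 -m inch '[[30,[2,-0.5,0],[0,0,0]],[30,[0,0,0],[0,0,0]],[30,[0,0,0],[0,0,0]],[30,[0,0,0],[0,0,0]]]' 60; python3 -m inch '[[15,[0,0,0],[0,0,0]],[15,[0,0,0],[0,0,0]],[15,[0,0,0],[0,0,0]]]' 60
python3 - <<'E'
from h import *
y=np.radians(7.7)
goal([.516,.2,.037],(np.cos(y),np.sin(y)))
E
```

```text
time: 6.08
position: [0.5166, 0.2005, 0.0382]
tool_rot: [0.466, 0.532, -0.465, 0.533]
ft_force: [-0.8, -0.1, 0.7]
grip_width: 0.055
time: 6.45
position: [0.5166, 0.2005, 0.0381]
tool_rot: [0.466, 0.532, -0.465, 0.533]
ft_force: [1.1, -0.4, 0.4]
grip_width: 0.0249
t 6.45 tcp [0.5166 0.2005 0.0381] F [ 1.1 -0.4  0.4] w 0.0249
shift mm [ 1.1 -0.6  0.4] turn deg [ 0.02  0.06 -0.11]
shift after turn [ 1.1 -0.6  0.4]
```

```bash
python3 -m inch '[[5,[0,0,0],[0,0,0]],[5,[0,0,0],[0,0,0]],[5,[0,0,0],[0,0,0]],[5,[0,0,0],[0,0,0]]]' 60;  python3 -m inch '[[5,[-3,0,0],[0,0,0]],[5,[-4,0,0],[0,0,0]],[5,[-4,0,0],[0,0,0]]]' 60
python3 - <<'E'
from h import *
y=np.radians(7.7)
goal([.516,.2,.137],(np.cos(y),np.sin(y)))
E
```

```text
time: 6.95
position: [0.5162, 0.2004, 0.0381]
tool_rot: [0.465, 0.532, -0.465, 0.533]
ft_force: [-0.8, 0.5, -0.5]
grip_width: 0.0216
time: 7.32
position: [0.5147, 0.2002, 0.0458]
tool_rot: [0.465, 0.533, -0.466, 0.532]
ft_force: [2.0, 0.2, -13.6]
grip_width: 0.0217
t 7.325 tcp [0.5147 0.2002 0.0458] F [  2.    0.2 -13.6] w 0.0217
shift mm [-91.2   1.    0.4] turn deg [-0.04  0.05  0.17]
shift after turn [-91.2   1.2   0.4]
```

```bash
python3 -m inch '[[5,[-5,1,0],[0,0,0.1]],[5,[-5,0.5,0],[0,0,0.1]],[5,[-5,0.5,0],[0,0,0]],[5,[-5,0.5,0],[0,0,0]]]' 60
python3 - <<'E'
from h import *
y=np.radians(7.7)
goal([.516,.2,.2],(np.cos(y),np.sin(y)))
E
```

```text
time: 7.82
position: [0.5169, 0.2004, 0.0688]
tool_rot: [0.465, 0.532, -0.466, 0.533]
ft_force: [0.4, 0.3, -4.7]
grip_width: 0.0219
t 7.825 tcp [0.5169 0.2004 0.0688] F [ 0.4  0.3 -4.7] w 0.0219
shift mm [-131.2   -0.9    0.5] turn deg [0.01 0.07 0.  ]
shift after turn [-131.2   -0.9    0.3]
```

```bash
python3 -m inch '[[5,[-20,0,0],[0,0,0]],[5,[-40,0,0],[0,0,0]],[5,[-40,0,0],[0,0,0]],[5,[-25,0,0],[0,0,0]],[5,[0,0,0],[0,0,0]],[5,[0,0,0],[0,0,0]]]' 60
python3 - <<'E'
from h import *
np.set_printoptions(precision=4,suppress=True)
goal([.5725,-.2905,.16],(1,0))
rs=[]
for c in("scene","top"):
    im=imaging.camera(c);cv2.imwrite(f"pics/{c}1.png",im[:,:,::-1])
    for n in("shrouded_mid","mat","tallbow_mid","lowbow_mid"):
        for r in imaging.tip_of(c,n)[:1]:
            print(c,n,round(r["confidence"],2),np.round(r["pixel"]),atz(c,r["pixel"],.006 if n=="mat" else .039))
    for r in imaging.cut_out(c,"mat")[:1]:
        k=cv2.minAreaRect(np.argwhere(r["pixels"])[:,::-1].astype(np.float32));B=cv2.boxPoints(k)
        w=np.array([atz(c,p,.006) for p in B]);print("mat",c,w[:,:2].tolist(),w.mean(0))
a=cv2.imread("pics/scene1.png")[100:300,300:560]
cv2.imwrite("pics/lift.png",cv2.resize(a,None,fx=3,fy=3))
E
```

```text
time: 8.57
position: [0.5163, 0.2003, 0.2012]
tool_rot: [0.466, 0.531, -0.465, 0.534]
ft_force: [-1.1, -0.2, -4.1]
grip_width: 0.0216
t 8.575 tcp [0.5163 0.2003 0.2012] F [-1.1 -0.2 -4.1] w 0.0216
shift mm [ 41.9 -10.6 493.9] turn deg [ 7.74  0.07 -0.21]
shift after turn [ 41.2  56.2 490.8]
scene mat 0.74 [340. 329.] [0.732  0.0887 0.006 ]
scene tallbow_mid 0.68 [465. 226.] [0.5013 0.2903 0.039 ]
scene lowbow_mid 0.76 [372. 224.] [0.5272 0.1164 0.039 ]
mat scene [[0.5861316033724813, 0.05917712074413127], [0.49644954367799865, 0.04746129860533706], [0.4552087553733939, 0.3559888008808197], [0.5471297677820353, 0.35550518365009326]] [0.5212 0.2045 0.006 ]
top shrouded_mid 0.69 [190. 287.] [0.5343 0.2443 0.039 ]
top mat 0.86 [458. 266.] [ 0.5687 -0.2894  0.006 ]
top tallbow_mid 0.66 [272. 176.] [0.7554 0.0861 0.039 ]
top lowbow_mid 0.69 [257. 290.] [0.5267 0.1149 0.039 ]
mat top [[0.5217759442028858, -0.1988431065792281], [0.6595242253612232, -0.24261105786591428], [0.62146909721268, -0.38424326195641334], [0.4841231104032967, -0.33597941988577723]] [ 0.5717 -0.2904  0.006 ]
```

View pics/lift.png

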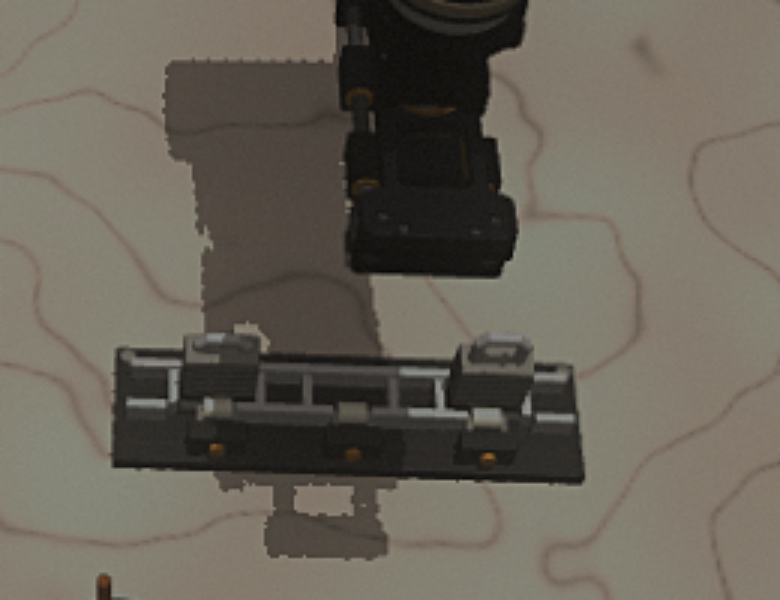

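```bash
python3 -m inch '[[5,[0,0,25],[0,0,0]],[5,[0,-1,45],[0,0,0]],[5,[0,-1,50],[0,0,0]],[5,[0,-1,50],[0,0,0]],[5,[0,-1,50],[0,0,0]],[5,[0,-1,50],[0,0,0]],[5,[0,-1,50],[0,0,0]],[5,[0,-1,50],[0,0,0]],[5,[0,-1,50],[0,0,0]],[5,[0,-1,40],[0,0,0]],[5,[0,0,20],[0,0,0]],[5,[0,0,0],[0,0,0]]]' 60
python3 - <<'E'
from h import *
y=np.radians(7.7)
goal([.572,-.29,.1],(np.cos(y),np.sin(y)))
E
```

```text
time: 10.68
position: [0.5775, -0.2904, 0.2022]
tool_rot: [0.467, 0.53, -0.462, 0.536]
ft_force: [-0.3, 0.2, -3.9]
grip_width: 0.0215
t 10.675 tcp [ 0.5775 -0.2904  0.2022] F [-0.3  0.2 -3.9] w 0.0215
shift mm [102.1  -6.4  -1.2] turn deg [ 0.19  0.08 -0.59]
shift after turn [102.2  -5.4  -1.1]
```

```bash
python3 -m inch '[[5,[25,-5,-1],[0,0,-0.6]],[5,[40,0,0],[0,0,0]],[5,[40,0,0],[0,0,0]],[5,[15,0,0],[0,0,0]],[5,[0,0,0],[0,0,0]],[5,[0,0,0],[0,0,0]]]' 60
python3 - <<'E'
from h import *
y=np.radians(7.7)
goal([.572,-.29,.034],(np.cos(y),np.sin(y)))
im=imaging.camera("scene")
for r in imaging.tip_of("scene","shrouded_mid")[:2]:print(r,atz("scene",r["pixel"],get_obs()["position"][2]+.015))
cv2.imwrite("pics/low.png",cv2.resize(im[130:310,60:300,::-1],None,fx=3,fy=3,interpolation=cv2.INTER_CUBIC))
E
```

```text
time: 11.42
position: [0.5743, -0.28, 0.0826]
tool_rot: [0.463, 0.535, -0.462, 0.535]
ft_force: [0.1, -0.8, -4.1]
grip_width: 0.0215
t 11.425 tcp [ 0.5743 -0.28    0.0826] F [ 0.1 -0.8 -4.1] w 0.0215
shift mm [48.6 -3.7  9.7] turn deg [ 0.61 -0.13 -0.08]
shift after turn [48.6 -3.6  9.6]
{'pixel': [153.9, 199.7], 'confidence': 0.52} [ 0.57871158 -0.28387128  0.09795106]
```

View pics/low.png

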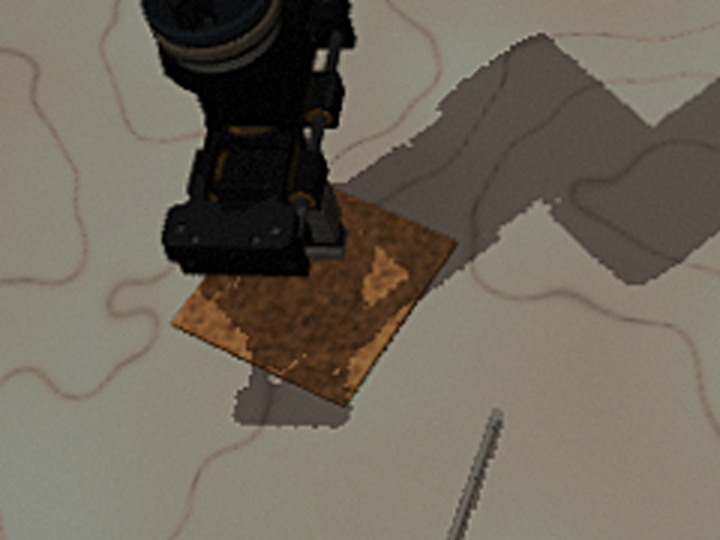

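```bash
python3 -m inch '[[5,[8,-3.5,9.5],[0.6,0,0]],[5,[12,0,0],[0,0,0]],[5,[10,0,0],[0,0,0]],[5,[5,0,0],[0,0,0]],[5,[0,0,0],[0,0,0]]]' 60
python3 - <<'E'
from h import *
y=np.radians(7.7)
goal([.572,-.29,.034],(np.cos(y),np.sin(y)))
E
```

```text
time: 12.15
position: [0.5728, -0.2925, 0.047]
tool_rot: [0.467, 0.531, -0.465, 0.533]
ft_force: [-0.5, 1.0, -3.6]
grip_width: 0.0216
t 12.15 tcp [ 0.5728 -0.2925  0.047 ] F [-0.5  1.  -3.6] w 0.0216
shift mm [13.  -0.5 -2.6] turn deg [-0.13  0.02 -0.23]
shift after turn [13.  -0.5 -2.6]
```

```bash
python3 -m inch '[[5,[4,-0.5,-2.5],[0,0,-0.2]],[5,[3,0,0],[0,0,0]],[5,[2,0,0],[0,0,0]],[5,[1,0,0],[0,0,0]],[5,[0,0,0],[0,0,0]]]' 60
python3 - <<'E'
from h import *
y=np.radians(7.7)
goal([.572,-.29,.034],(np.cos(y),np.sin(y)))
E
```

```text
time: 12.78
position: [0.5725, -0.2898, 0.0368]
tool_rot: [0.466, 0.532, -0.466, 0.533]
ft_force: [0.3, -1.1, -3.3]
grip_width: 0.0216
t 12.775 tcp [ 0.5725 -0.2898  0.0368] F [ 0.3 -1.1 -3.3] w 0.0216
shift mm [ 2.8 -0.6  0.1] turn deg [-0.09  0.06 -0.06]
shift after turn [ 2.8 -0.6  0.1]
```

```bash
python3 -m inch '[[5,[1.5,0,0],[0,0,0]],[5,[1,0,0],[0,0,0]]]' 60; python3 -m inch '[[5,[1,0,0],[0,0,0]],[5,[0,0,0],[0,0,0]]]' 60; python3 -c "
from h import *
goal([.572,-.29,.034],(.991,.134))"
```

```text
time: 13.02
position: [0.5727, -0.29, 0.0345]
tool_rot: [0.466, 0.531, -0.466, 0.533]
ft_force: [-0.2, 0.1, -3.3]
grip_width: 0.0213
time: 13.28
position: [0.5729, -0.2902, 0.0342]
tool_rot: [0.466, 0.531, -0.466, 0.533]
ft_force: [1.2, -0.2, -4.4]
grip_width: 0.0218
t 13.275 tcp [ 0.5729 -0.2902  0.0342] F [ 1.2 -0.2 -4.4] w 0.0218
shift mm [ 0.2 -0.8 -0.3] turn deg [-0.1   0.12 -0.11]
shift after turn [ 0.2 -0.8 -0.3]
```

```bash
python3 -m inch '[[5,[1,0,0],[0,0,0]],[5,[0.5,0,0],[0,0,0]]]' 60; python3 -m inch '[[5,[1,0,0],[0,0,0]],[5,[0,0,0],[0,0,0]]]' 60
```

```text
time: 13.52
position: [0.5729, -0.2903, 0.0341]
tool_rot: [0.466, 0.531, -0.466, 0.533]
ft_force: [-0.6, 0.5, 2.3]
grip_width: 0.0216
time: 13.78
position: [0.5729, -0.2902, 0.0341]
tool_rot: [0.466, 0.531, -0.466, 0.533]
ft_force: [-0.0, -0.1, -2.1]
grip_width: 0.0215
```

```bash
python3 -m inch '[[5,[1,0,0],[0,0,0]],[24,[0,0,0],[0,0,0]],[28,[0,0,0],[0,0,0]],[40,[0,0,0],[0,0,0]],[60,[0,0,0],[0,0,0]],[60,[0,0,0],[0,0,0]],[60,[0,0,0],[0,0,0]]]' 5; python3 -c "
from h import *
goal([.572,-.29,.2],(.991,.134))"
```

```text
time: 14.65
position: [0.5745, -0.2915, 0.0333]
tool_rot: [0.466, 0.529, -0.466, 0.535]
ft_force: [0.1, -1.0, -0.1]
grip_width: 0.0571
t 14.65 tcp [ 0.5745 -0.2915  0.0333] F [ 0.1 -1.  -0.1] w 0.0571
shift mm [-166.8   -1.4   -0.9] turn deg [-0.09  0.31 -0.29]
shift after turn [-166.7   -2.2   -1.8]
```

```bash
python3 -m inch '[[70,[-8,0,0],[0,0,0]],[70,[-15,0,0],[0,0,0]],[70,[-25,0,0],[0,0,0]],[70,[-40,0,0],[0,0,0]],[70,[-50,0,0],[0,0,0]],[70,[-40,0,50],[0,0,0]],[70,[0,0,60],[0,0,0]],[70,[0,0,60],[0,0,0]],[70,[0,0,0],[0,0,0]],[70,[0,0,0],[0,0,0]]]'
python3 - <<'E'
from h import *
np.set_printoptions(precision=4,suppress=True)
print(get_obs()["position"],get_obs()["time"])
Z=dict(shrouded_mid=.048,tallbow_mid=.039,lowbow_mid=.039,jar_mid=.045,driver_grip=.012);R={}
for c in("scene","top"):
    im=imaging.camera(c);cv2.imwrite(f"pics/{c}9.png",im[:,:,::-1])
    for n,z in Z.items():
        for r in imaging.tip_of(c,n)[:1]:
            print(c,n,round(r["confidence"],2),np.round(r["pixel"]),atz(c,r["pixel"],z));R.setdefault(n,[]).append(ray(c,r["pixel"]))
if len(R.get("shrouded_mid",[]))>1:print(tri(R["shrouded_mid"]))
a=cv2.imread("pics/scene9.png")[150:350,60:320];b=cv2.imread("pics/top9.png")[180:380,340:600]
cv2.imwrite("pics/end.png",cv2.resize(np.vstack([a,b]),None,fx=1.5*1,fy=1.5,interpolation=cv2.INTER_CUBIC))
E
```

```text
time: 15.9
position: [0.597, -0.4608, 0.2289]
tool_rot: [0.465, 0.526, -0.465, 0.539]
ft_force: [0.7, 0.4, -0.1]
grip_width: 0.0702
[ 0.597  -0.4608  0.2289] 15.9
scene shrouded_mid 0.91 [159. 214.] [ 0.5777 -0.2859  0.048 ]
scene tallbow_mid 0.64 [464. 230.] [0.5106 0.2902 0.039 ]
scene lowbow_mid 0.95 [370. 225.] [0.5301 0.1122 0.039 ]
scene jar_mid 0.56 [339. 328.] [0.7474 0.0888 0.045 ]
scene driver_grip 0.95 [203. 337.] [ 0.7921 -0.1446  0.012 ]
top shrouded_mid 0.94 [465. 258.] [ 0.5799 -0.2901  0.048 ]
top tallbow_mid 0.59 [170. 304.] [0.502  0.2825 0.039 ]
top lowbow_mid 0.67 [255. 286.] [0.5336 0.1202 0.039 ]
top jar_mid 0.67 [272. 177.] [0.7502 0.0856 0.045 ]
top driver_grip 0.83 [383. 164.] [ 0.7862 -0.1443  0.012 ]
(array([ 0.5792, -0.2868,  0.051 ]), [np.float64(0.0020696874620600957), np.float64(0.0020696874620600137)])
```

View pics/end.png

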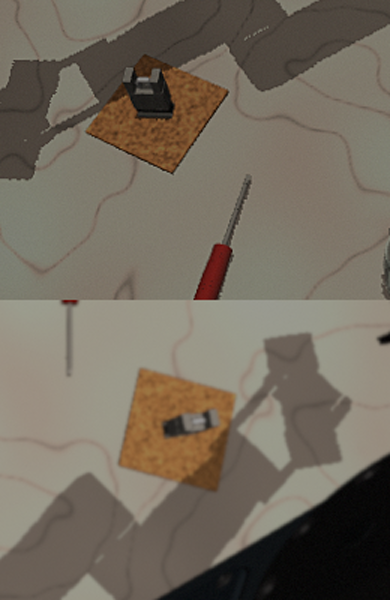

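```bash
python3 -c "
from rig import robot
print(robot.hand_in())"
```

```text
the job is handed in; nothing more can be done
None
```

I pulled the shrouded padlock (the middle place) straight up off the rail and set it standing on the cork mat. I opened the fingers, backed the gripper well clear, and handed the job in at about 16 s of the 40 s.

- **Pull:** the wrist read up to about 14 N between moves while the catch was giving way. After that it read a steady 4 to 5 N, the padlock's weight.
- **Set-down:** contact came at the height expected for a padlock that had not slipped in the fingers, with only a few newtons, so it was placed and not dropped.
- **Last pictures:** the padlock stands upright on the mat. The padlock measured (0.579, -0.287) and the mat centre (0.572, -0.290), so it is roughly 7 mm off centre. The two cameras' sight lines each missed that padlock point by about 2 mm.
- **Bystanders:** the jar and screwdriver were found within a few millimetres of their first positions. The other two padlocks were still in the rail, and most of their readings also agreed within a few millimetres. The tall-shackle one in the scene camera was about 10 mm off, and low-shackle readings were up to 6 mm off. I took these as detector error, because the picture after the lift showed both seated and the arm did not go near them again.

The padlock, mat and screwdriver are what I viewed in the final picture; for the rail and jar I relied on the detectors at the end.

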